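# Clear the spray can from the microwave door and shut it

### The job

The microwave door cannot be shut because the tall, slim spray can stands in its way. Push the can low on its body, so that it slides upright over the worktop without being gripped, lifted or tipped over, into the empty place in the middle of the row of laundry bottles in front of the wicker basket, in line with its neighbours; then push the microwave door fully shut. Leave everything else standing where it is.

Things in the scene. Friction and masses are not known exactly. Their poses are not given: they have to be found in the camera images.
- spray_can: Slim aerosol can, bare metal with paper band and white cap: 52 mm across (straight wall up to 160 mm), 215 mm tall, 0.2 to 0.4 kg, standing loose between the open microwave door and the microwave. Origin: centre of its underside; z up. Friction on the worktop 0.28 to 0.42: pushed below about 50 mm it slides upright, much above 60 mm it tips.
- microwave: Black counter microwave, 440 mm wide, 330 deep, 262 high, fixed, at the right, looking across the worktop (about +y). Origin: centre of its underside. Its x points from the front into the machine (front face x = -165 mm), y along the front (-220 to +220) towards the hinge, the end away from the robot. The door's vertical hinge axis is at x = -165, y = +217 mm. Knobs at the other end.
- microwave_door (a joint): Opening angle of the door, rad: 0 shut, starts at 1.4 to 1.58, end stop 1.75. Shutting turns it anticlockwise seen from above. It stays where left and needs about 0.3 N m to turn slowly; no latch. Flat panel, 335 mm from hinge to free edge, 32 mm thick (inner face in the plane of the hinge axis), from 18 to 258 mm above the worktop.
- door_face (a point): Point on the outer face of the door, 200 mm from the hinge axis, 220 mm above the worktop. Its x axis points from the outer face through the door to its inner face (the way to push), its y axis along the door towards the hinge, z up. A vertical steel handle bar 14 mm thick stands 35 mm out from this face, 309 mm from the hinge.
- basket: Low brown wicker laundry basket with its lid on, 460 mm long, 240 mm deep, 180 mm high, fixed, at the left. Origin: centre of its underside on the worktop. Its x axis points away from the row of bottles into the basket, its y axis along the row, z up. Its front face is at x = -120 mm.
- gap (a point): Middle of the empty place in the row of bottles, on the worktop, 48 mm in front of the basket, on the line through the middles of the bottles; axes as the basket's. The neighbours' middles are 105 mm to either side along y and leave about 125 mm clear between them.
- softener: White softener bottle, 72 mm across, 195 mm tall, loose, in the row (the four row bottles change places from run to run; their middles are 105 and 190 mm from the middle of the gap). Origin: centre of its underside.
- detergent: Jug-shaped detergent bottle, 62 x 80 mm, 205 mm tall, loose, in the row. Origin: centre of its underside; the 80 mm side lies along the row.
- tab_tub: Round tub with a lid, 83 mm across, 105 mm tall, loose, in the row. Origin: centre of its underside.
- sprayer: Clear trigger-spray bottle, 68 mm across, 226 mm tall, loose, in the row; its spray head reaches 59 mm from the middle away from the basket. Origin: centre of its underside.
- mug: White mug, 76 mm across, 92 mm tall, handle on one side reaching 75 mm from its middle, loose, beyond the door's free edge. Origin: centre of its underside.
- dosing_cup: Small clear dosing cup, 60 mm across, 50 mm tall, loose, on the robot's side of the way from the can to the row. Origin: centre of its underside.
- scrub_brush: Wooden scrubbing brush, 50 x 150 mm, 40 mm high, loose, on the far side of the open door. Origin: centre of its underside.

How it is judged:
By the outcome, as a careful person would: the job done as asked, in the order asked, and still so for the second after the job is handed in, with the robot touching nothing.
It also fails if it takes over 72 s, if anything falls off the work surface, if the arm or the gripper's body presses on something with over 40 N, if the wrist force passes 120 N, or if a joint passes its speed limit or range.

### The arm

A 6-joint arm with a two-finger parallel gripper is mounted at the origin on the work surface. World frame = base frame: x ahead of the robot, y to its left, z up, the work surface at z = 0. Lengths are in m, angles in degrees, forces in N, time in s.
With the tool pointing down it reaches from about 0.425 to 0.95 m from the base axis. Payload 3.5 kg.
Tool frame: the origin (TCP) lies on the centre line of the jaws, within the pads' length; the fingertips stand 17 mm ahead of it and the grasp point (between the pads) lies 2 mm behind it; z points along the fingers, x is the direction in which the jaws open and shut, and the axes are right-handed (so a half turn about z gives the same grasp; the last joint's range is limited). The gripper opens to 85 mm and grips with 20 to 120 N. Pads are 22 mm wide; open, the fingers measure 114 mm over their backs; the gripper's body (76 mm by 85 mm) begins 54 mm behind the grasp point. The pads swing forward as they close: fully open they stand 13 mm farther back than shut.
Start: joints at [63.083, 16.404, 90.338, -0, 73.258, -8.594], TCP at [0.212, 0.641, 0.248] pointing down, gripper open.
Joint ranges: [-158.93, 158.93], [-51.34, 127.21], [12.03, 142.37], [-87.48, 267.48], [13.55, 161.25], [-162.69, 162.69]. Speed limits (degrees/s): [159.86, 159.86, 180, 180, 180, 180].

### API

Orientations are given as a 3x3 rotation matrix whose columns are the frame's x, y, z axes.
In Python, from station import ctrl gives the robot as it stands.
- The arm moves only by the shell command python3 -m pendant 'ROWS' [FORCE]. ROWS is JSON, a list of rows, each a list of 3 entries, a list of its own where there are three numbers: the closure, from -1 (fully open) to 1 (shut), then the shift along the world's x, y, z in cm, then the turn, a rotation vector about the world's x, y, z in rad. In form: [[gripper, [x, y, z], [rx, ry, rz]], ...]. A call has 1 to 20 rows; each row shifts and turns the commanded pose from where the row before left it; what a row does not reach is not made up. A row lasts 1/12 s, in which the tool goes at most 41.7 mm and 7.16 degrees, less where a joint would pass 70% of its speed; a pose out of reach is approached as far as the arm can. A call with a gripper value outside its range is refused whole. The fingers move at their own pace and stop on an object; FORCE is the grip in N (left out, the last holds). Time passes only in rows, so rows that do not move let the fingers close. It gives the time, the measured TCP pose, the force and the opening at its end, in the units of the state.
- ctrl.observe(): the state, without advancing time (a new reading comes with each control period).
- ctrl.read_camera(name): name is "scene" or "top"; returns a dict with "image" (480x640x3 uint8, red, green, blue), "mtx" (3x3 intrinsics, pixels), "origin" and "orientation" of the camera in the world. Camera axes: x right, y up, looking along -z (the intrinsics and any distortion apply to the point x, -y, -z); pixel columns grow to the right and rows downward; lengths in m; the calibration is good to about 2 mm. A picture is of the moment at which its call begins. There is no depth.
- ctrl.hand_in(): hands the job in, once; it reports no verdict.
Trained networks look in the newest picture that a camera, given by its name, has taken for a name from the list of things; names that differ only in an ending like _2 or _b are one class to them, and where a whole thing is asked for, a point or a joint stands for the part that bears it (a point fixed in the world has none). Each returns a list of dicts, best first, with "confidence" (0 to 1); they miss things now and then, are a little off and sometimes report something else, mostly with a low value. They report only what shows in the picture. A call takes as long as a camera call.
- ctrl.boxes_of(camera, name): "at" ([x, y, z] in m, in world coordinates, good to about 4 mm: the middle of the surface that is visible of it).
The state is a dict: "time_s": time; "joint_pos": joint angles; "joint_velocities": joint speeds; "effort": joint torques, N m; "eef_pos": TCP position; "tool_rot": TCP orientation; "ft_force": force on the tool from outside, world axes, zero at the start; "torque": the same for the moment, N m; "grip_width": opening from 0.0 (shut) to 1.0 (fully open).
Only numpy, scipy, OpenCV 4.12 (cv2) and the standard library are available. Lean on these libraries where they do the work, as an engineer would, in place of code of your own. Each camera call takes 0.05 s, during which the arm holds its last target.

## Working session

There is one attempt and no reset: what is moved stays moved. The work goes in short steps, Python scripts to look and compute and a shell command to move; the robot and the scene stay as the last step left them, time stands still between calls to the robot, and variables do not carry over. Pictures are saved under pics/ and viewed, and the job is handed in when it is done.

```bash
mkdir -p pics; ls; python3 - <<'E'
from station import ctrl
import cv2,numpy as np
np.set_printoptions(precision=4,suppress=True)
s=ctrl.observe();print(s['time_s'],s['eef_pos'],s['tool_rot'],s['ft_force'],s['grip_width'])
for c in ['scene','top']:
    r=ctrl.read_camera(c);cv2.imwrite(f'pics/{c}0.png',r['image'][:,:,::-1]);print(c,r['mtx'],r['origin'],r['orientation'],[k for k in r])
    for n in ['spray_can','microwave','microwave_door','door_face','basket','softener','detergent','tab_tub','sprayer','mug','dosing_cup','scrub_brush']:
        print(n,[(np.round(b['at'],3),round(b['confidence'],2)) for b in ctrl.boxes_of(c,n)][:2])
E
```

```text
pics
0.0 [0.2119 0.6402 0.2469] [[ 0.3144  0.9493 -0.0011]
 [ 0.9493 -0.3144 -0.0021]
 [-0.0024 -0.0003 -1.    ]] [ 0.2568 -0.1187 -0.2378] 0.9992049035219801
scene [[611.2553   0.     309.078 ]
 [  0.     611.2553 241.1271]
 [  0.       0.       1.    ]] [ 1.2822 -0.4601  1.5701] [[ 0.5809 -0.6916  0.4293]
 [ 0.814   0.4966 -0.3015]
 [-0.0047  0.5245  0.8514]] ['image', 'mtx', 'origin', 'orientation']
spray_can [(array([ 0.484, -0.031,  0.137]), 0.93)]
microwave [(array([ 0.563, -0.404,  0.257]), 0.81)]
microwave_door [(array([ 0.636, -0.093,  0.184]), 0.75)]
door_face [(array([ 0.638, -0.095,  0.181]), 0.63), (array([0.741, 0.338, 0.124]), 0.27)]
basket [(array([0.549, 0.476, 0.182]), 0.78)]
softener [(array([0.452, 0.311, 0.118]), 0.89)]
detergent [(array([0.76 , 0.175, 0.053]), 0.22)]
tab_tub [(array([0.356, 0.302, 0.101]), 0.93)]
sprayer [(array([0.74 , 0.337, 0.121]), 0.9)]
mug [(array([0.762, 0.175, 0.053]), 0.83)]
dosing_cup [(array([0.362, 0.137, 0.033]), 0.74), (array([0.451, 0.313, 0.118]), 0.28)]
scrub_brush [(array([ 0.791, -0.121,  0.042]), 0.57), (array([ 0.485, -0.031
[... 196 characters left out ...]
0142  0.1697  0.9854]] ['image', 'mtx', 'origin', 'orientation']
spray_can [(array([ 0.456, -0.018,  0.205]), 0.85)]
microwave [(array([ 0.448, -0.388,  0.263]), 0.93)]
microwave_door [(array([ 0.626, -0.086,  0.242]), 0.78), (array([0.427, 0.312, 0.15 ]), 0.63)]
door_face [(array([ 0.62 , -0.086,  0.239]), 0.92)]
basket [(array([0.507, 0.491, 0.185]), 0.68)]
softener [(array([0.425, 0.312, 0.149]), 0.67)]
detergent [(array([0.636, 0.338, 0.129]), 0.78)]
tab_tub [(array([0.347, 0.318, 0.106]), 0.64), (array([0.506, 0.492, 0.182]), 0.39)]
sprayer [(array([0.715, 0.339, 0.154]), 0.6)]
mug []
dosing_cup [(array([0.368, 0.131, 0.006]), 0.85)]
scrub_brush [(array([ 0.774, -0.115,  0.036]), 0.88)]
```

View pics/scene0.png

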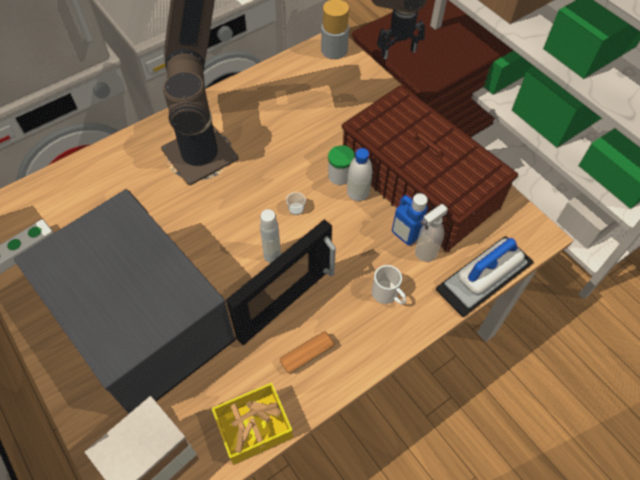

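View pics/top0.png

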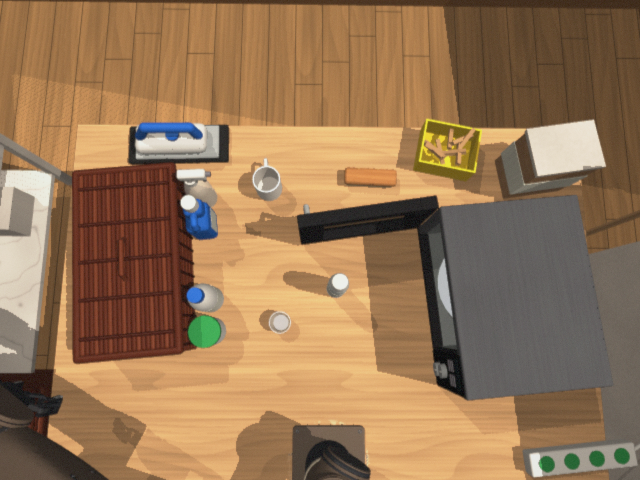

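```bash
cat > h.py <<'E'
import numpy as np,cv2
from station import ctrl
np.set_printoptions(precision=4,suppress=True)
def cam(n):
    r=ctrl.read_camera(n);return r
def ray(r,u,v):
    d=np.array([(u-r['mtx'][0,2])/r['mtx'][0,0],-(v-r['mtx'][1,2])/r['mtx'][1,1],-1.]);return np.array(r['origin']),np.array(r['orientation'])@d
def bp(r,u,v,z):
    o,d=ray(r,u,v);return o+d*(z-o[2])/d[2]
def pj(r,p):
    q=(np.array(p)-r['origin'])@r['orientation'];return np.array([r['mtx'][0,2]-r['mtx'][0,0]*q[0]/q[2],r['mtx'][1,2]+r['mtx'][1,1]*q[1]/q[2]])
def crop(r,x,y,w,h,s,f):
    c=cv2.resize(r['image'][y:y+h,x:x+w],None,fx=s,fy=s,interpolation=cv2.INTER_CUBIC);cv2.imwrite(f,c[:,:,::-1])
def circ(r,c,z,rad,img,s,x,y,col=(255,0,0)):
    P=np.array([(pj(r,[c[0]+rad*np.cos(a),c[1]+rad*np.sin(a),z])-[x,y]+.5)*s for a in np.linspace(0,6.3,40)])
    cv2.polylines(img,[P.astype(int)],True,col,1)
def line(r,p,q,img,s,x,y,col=(255,0,0)):
    a=(pj(r,p)-[x,y]+.5)*s;b=(pj(r,q)-[x,y]+.5)*s;cv2.line(img,tuple(a.astype(int).tolist()),tuple(b.astype(int).tolist()),col,1)
E
python3 - <<'E'
from h import *
t=cam('top');s=cam('scene')
crop(t,60,150,180,220,2.7,'pics/t1.png')
crop(t,240,150,210,250,2.4,'pics/t2.png')
crop(s,220,120,320,240,2.5,'pics/s1.png')
for p in [(73,170),(175,165),(184,352),(75,360)]: print(bp(t,*p,.18))
E
```

```text
[0.7449 0.6495 0.18  ]
[0.7603 0.3937 0.18  ]
[0.2969 0.3465 0.18  ]
[0.2778 0.6016 0.18  ]
```

View pics/t1.png

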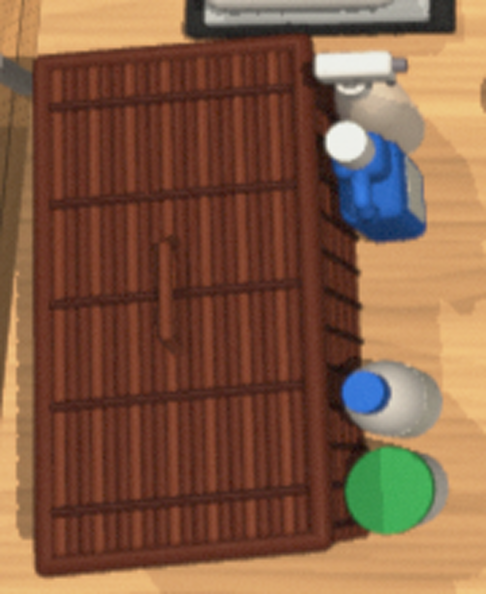

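View pics/t2.png

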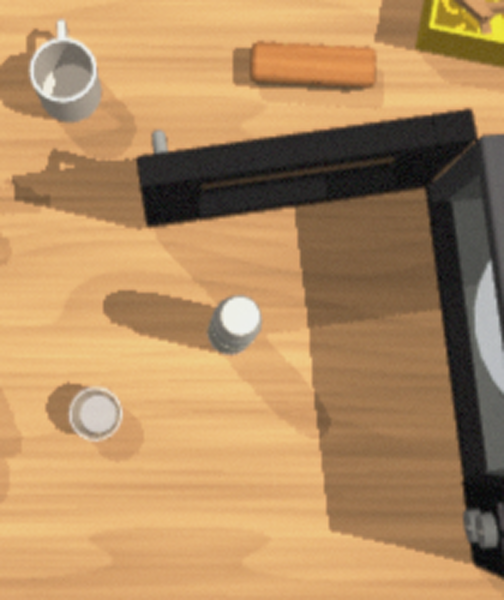

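View pics/s1.png

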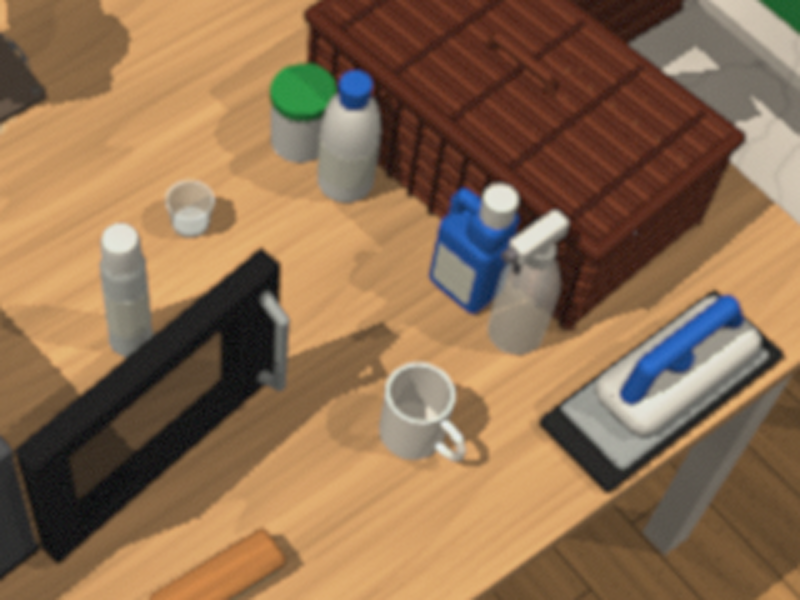

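```bash
python3 - <<'E'
from h import *
t=cam('top');s=cam('scene')
T=lambda x,y:(x/2.7+60-.3,y/2.7+150-.3)
T2=lambda x,y:(x/2.4+240-.3,y/2.4+150-.3)
S=lambda x,y:(x/2.5+220-.3,y/2.5+120-.3)
print('can',bp(t,*T2(240,316),.215),bp(s,*S(121,236),.215))
print('tub',bp(t,*T(390,490),.105),bp(s,*S(304,90),.105))
print('soft',bp(t,*T(366,393),.195),bp(s,*S(356,82),.195))
print('det cap',bp(t,*T(347,142),.205),bp(s,*S(501,194),.205))
print('cup',bp(t,*T2(95,414),.05),bp(s,*S(190,196),.05))
print('mug',bp(t,*T2(64,75),.092),bp(s,*S(421,388),.092))
print('door top corners', [bp(t,*T2(*p),.258)[:2] for p in [(137,157),(140,184),(472,112),(475,136),(428,190)]])
print('door scene', [bp(s,*S(*p),.258)[:2] for p in [(22,444),(40,462),(264,250),(280,263)]])
print('basket scene',[bp(s,*S(*p),.18)[:2] for p in [(308,14),(740,138),(573,247)]])
print('handle top',bp(t,*T2(159,135),.2),bp(s,*S(265,296),.24))
E
```

```text
can [ 0.4632 -0.0219  0.215 ] [ 0.4658 -0.02    0.215 ]
tub [0.3446 0.3182 0.105 ] [0.3499 0.3188 0.105 ]
soft [0.4302 0.3226 0.195 ] [0.4328 0.3271 0.195 ]
det cap [0.6564 0.3483 0.205 ] [0.6566 0.3525 0.205 ]
cup [0.3681 0.1313 0.05  ] [0.3663 0.1346 0.05  ]
mug [0.7477 0.1704 0.092 ] [0.7521 0.1762 0.092 ]
door top corners [array([0.6134, 0.08  ]), array([0.5866, 0.0768]), array([ 0.661 , -0.2483]), array([ 0.6367, -0.2504]), array([ 0.5825, -0.2025])]
door scene [array([ 0.6367, -0.2433]), array([ 0.6628, -0.2394]), array([0.5922, 0.0761]), array([0.6147, 0.0799])]
basket scene [array([0.3062, 0.3541]), array([0.7447, 0.6406]), array([0.7449, 0.3843])]
handle top [0.6505 0.0599 0.2   ] [0.629  0.0508 0.24  ]
```

```bash
python3 - <<'E'
from h import *
t=cam('top');s=cam('scene')
C=np.array([.520,.4978]);a=0.1016
bx=np.array([-np.sin(a),np.cos(a)]);by=np.array([-np.cos(a),-np.sin(a)])
for nm,r,(x,y,w,h),k in [('t',t,(60,150,180,220),2.7),('s',s,(320,90,220,200),3)]:
    im=cv2.resize(r['image'][y:y+h,x:x+w],None,fx=k,fy=k,interpolation=cv2.INTER_CUBIC)
    for z,dx,dy in [(.18,.12,.23),(.18,.128,.238),(0,.12,.23)]:
        P=[C+bx*sx*dx+by*sy*dy for sx,sy in [(-1,-1),(-1,1),(1,1),(1,-1)]]
        for i in range(4): line(r,[*P[i],z],[*P[(i+1)%4],z],im,k,x,y,(0,255,0) if z else (255,255,0))
    g=C-.168*bx
    g=np.array([.5365,.336])
    for o,z,rad in [(-.19,.226,.01),(-.19,0,.034),(-.105,.205,.015),(-.105,0,.031),(.105,.195,.015),(.105,0,.036),(.19,.105,.0415),(.19,0,.0415),(0,0,.026)]:
        circ(r,g+by*o,z,rad,im,k,x,y)
    cv2.imwrite(f'pics/o{nm}.png',im[:,:,::-1])
crop(t,410,180,210,230,2.6,'pics/mw.png')
E
```

```text
(no output)
```

View pics/ot.png

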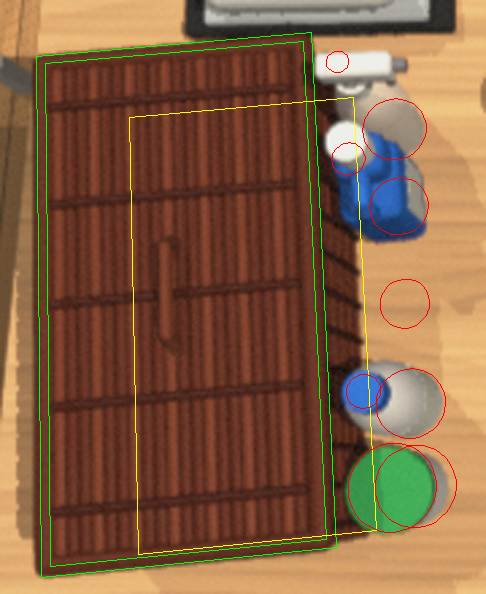

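View pics/os.png

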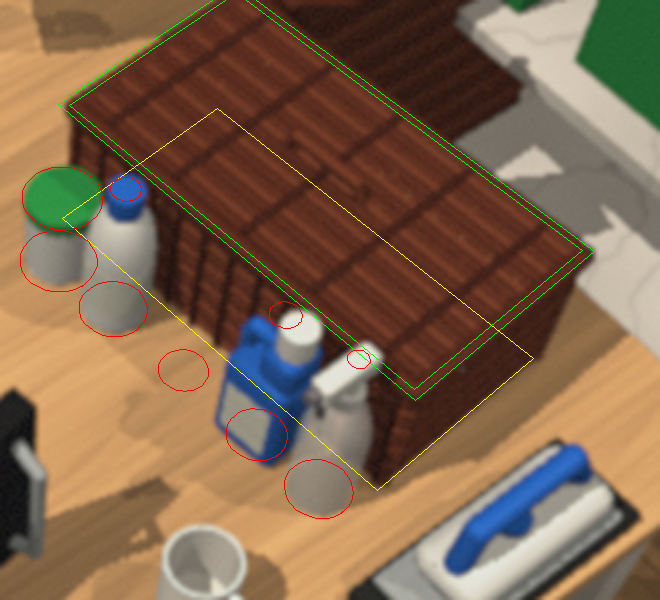

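View pics/mw.png

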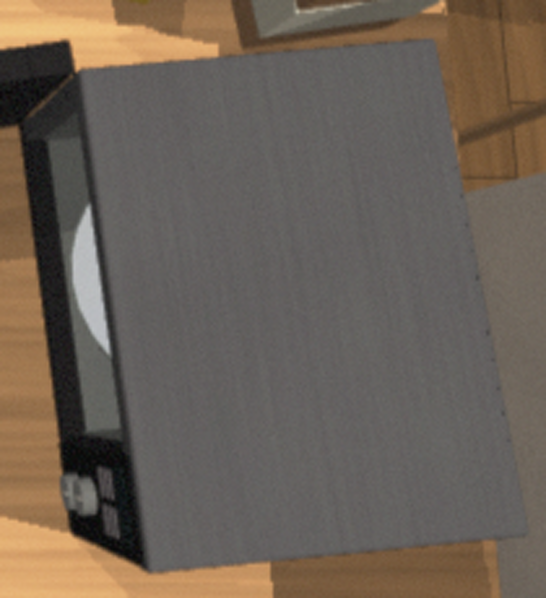

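```bash
python3 - <<'E'
from h import *
t=cam('top')
P=[bp(t,u/2.6+410-.3,v/2.6+180-.3,.262)[:2] for u,v in [(80,70),(148,572),(435,40),(526,535)]];print(P)
C=np.mean(P,0);a=np.arctan2(*(P[0]-P[1]+P[2]-P[3])[::-1]);print(C,np.degrees(a))
y=np.array([np.cos(a),np.sin(a)]);x=np.array([y[1],-y[0]])
h=C-.165*x+.217*y;print('hinge',h,'near end front',C-.165*x-.22*y, 'front y at x=.46', C-.165*x+y*(0.46-(C-.165*x)[0])/y[0])
E
```

```text
[array([ 0.6351, -0.2559]), array([ 0.2014, -0.2958]), array([ 0.6654, -0.5806]), array([ 0.232 , -0.6192])]
[ 0.4335 -0.4379] 5.171808641294614
hinge [ 0.6347 -0.254 ] near end front [ 0.1995 -0.2934] front y at x=.46 [ 0.46   -0.2698]
```

```bash
python3 -m pendant '[[0.3,[0,0,3],[0,0,0]],[0.3,[0,0,3],[0,0,0]],[0.3,[0,0,3],[0,0,0]],[0.3,[0,0,3],[0,0,0]],[0.3,[1.5,-2.1,0],[0,0,-0.07]],[0.3,[1.5,-2.1,0],[0,0,-0.07]],[0.3,[1.5,-2.1,0],[0,0,-0.07]],[0.3,[1.5,-2.1,0],[0,0,-0.07]],[0.3,[1.5,-2.1,0],[0,0,-0.07]],[0.3,[1.5,-2.1,0],[0,0,-0.07]],[0.3,[1.5,-2.1,0],[0,0,-0.07]],[0.3,[1.5,-2.1,0],[0,0,-0.07]],[0.3,[1.5,-2.1,0],[0,0,-0.07]],[0.3,[1.5,-2.1,0],[0,0,-0.07]],[0.3,[1.5,-2.1,0],[0,0,-0.07]],[0.3,[1.5,-2.1,0],[0,0,-0.07]],[0.3,[1.5,-2.1,0],[0,0,-0.07]],[0.3,[1.5,-2.1,0],[0,0,-0.07]]]'
python3 -m pendant '[[0.3,[0.1,-2.5,0],[0,0,-0.04]],[0.3,[0.1,-2.5,0],[0,0,-0.04]],[0.3,[0.1,-2.5,0],[0,0,-0.04]],[0.3,[0.1,-2.5,0],[0,0,-0.04]],[0.3,[0.1,-2.5,0],[0,0,-0.04]],[0.3,[0.1,-2.5,0],[0,0,-0.04]],[0.3,[0.1,-2.5,0],[0,0,-0.04]],[0.3,[0.1,-2.5,0],[0,0,-0.04]],[0.3,[0.1,-2.5,0],[0,0,-0.04]],[0.3,[0.1,-2.5,0],[0,0,-0.04]],[0.3,[0.1,-2.5,0],[0,0,-0.04]],[0.3,[0.1,-2.5,0],[0,0,-0.04]],[0.3,[0.1,-2.5,0],[0,0,-0.04]],[0.3,[0.1,-2.5,0],[0,0,-0.04]],[0.3,[0.1,-2.5,0],[0,0,-0.04]],[0.3,[0,-2.5,0],[0,0,-0.02]],[0.3,[0,-2.5,0],[0,0,0]],[0.3,[0,-2,0],[0,0,0]],[0.3,[0,0,0],[0,0,0]]]'
python3 -c "
from h import *
s=ctrl.observe();print(s['joint_pos'],s['eef_pos'],s['tool_rot'])"
```

```text
time_s: 3.15
eef_pos: [0.4227, 0.3457, 0.3685]
tool_rot: [[0.964, 0.264, 0.0], [0.264, -0.964, 0.0], [0.0, -0.0, -1.0]]
ft_force: [-0.1, 0.0, 0.6]
grip_width: 0.348
time_s: 4.73
eef_pos: [0.437, -0.101, 0.3683]
tool_rot: [[0.938, -0.346, -0.0], [-0.346, -0.938, -0.001], [0.0, 0.001, -1.0]]
ft_force: [-0.3, 0.1, 0.4]
grip_width: 0.351
[-25.9755 -17.3976 111.598   -0.0721  85.7818  -5.7442] [ 0.437  -0.101   0.3683] [[ 0.9383 -0.3457 -0.0003]
 [-0.3457 -0.9383 -0.0013]
 [ 0.0002  0.0013 -1.    ]]
```

```bash
python3 -m pendant '[[0.3,[0,0,-0.5],[0.0656,-0.024,0]],[0.3,[0,0,-0.5],[0.0656,-0.024,0]],[0.3,[0,0,-0.5],[0.0656,-0.024,0]],[0.3,[0,0,-0.5],[0.0656,-0.024,0]],[0.3,[0,0,-0.5],[0.0656,-0.024,0]],[0.3,[0,0,-0.5],[0.0656,-0.024,0]],[0.3,[0,0,-0.5],[0.0656,-0.024,0]],[0.3,[0,0,-0.5],[0.0656,-0.024,0]],[0.3,[0,0,-0.5],[0.0656,-0.024,0]],[0.3,[0,0,-0.5],[0.0656,-0.024,0]],[0.3,[0,0,0],[0,0,0]]]'
python3 -c "
from h import *
s=ctrl.observe();print(s['joint_pos'])
for c in ['top','scene']:
  r=cam(c);cv2.imwrite(f'pics/a_{c}.png',r['image'][:,:,::-1])"
```

```text
time_s: 5.65
eef_pos: [0.4363, -0.098, 0.3159]
tool_rot: [[0.939, -0.265, 0.219], [-0.344, -0.717, 0.607], [-0.004, -0.645, -0.764]]
ft_force: [-0.1, -0.8, -0.1]
grip_width: 0.351
[-44.6598 -13.3661 119.3999  35.8937  92.8262 -28.7961]
```

View pics/a_top.png

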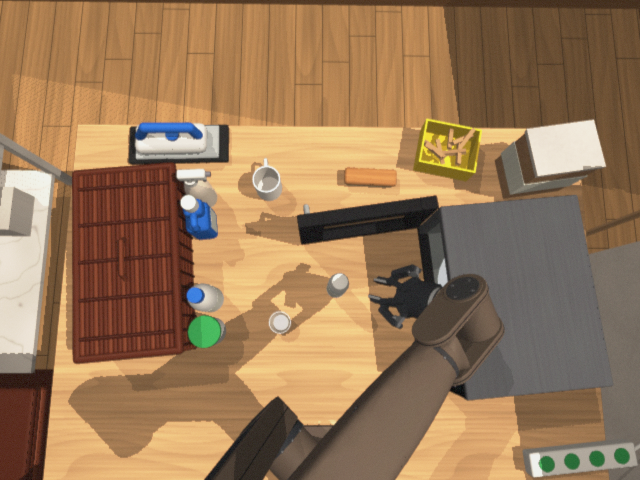

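View pics/a_scene.png

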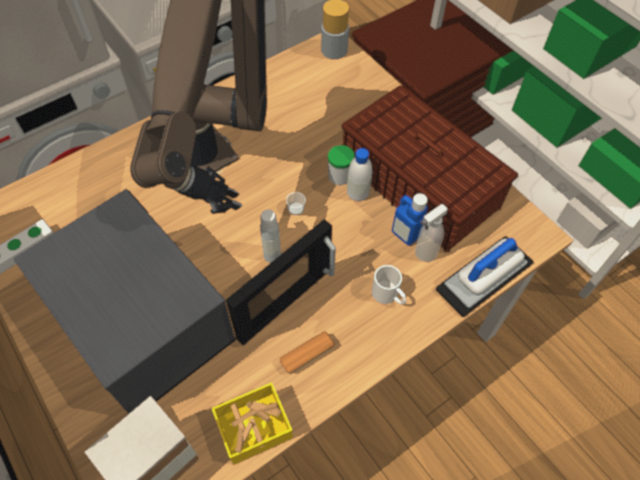

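```bash
cat > fk.py <<'E'
import numpy as np
from scipy.spatial.transform import Rotation as R
D=[([63.083,16.404,90.338,0,73.258,-8.594],[.2119,.6402,.2469]),
([-25.9755,-17.3976,111.598,-.0721,85.7818,-5.7442],[.437,-.101,.3683]),
([-44.6598,-13.3661,119.3999,35.8937,92.8262,-28.7961],[.4363,-.098,.3159])]
def rot(j):
    rz=lambda a:R.from_euler('z',a,degrees=True);ry=lambda a:R.from_euler('y',a,degrees=True)
    A=rz(j[0])*ry(j[1]);B=A*ry(j[2]);C=B*rz(j[3])*ry(j[4]);return rz(j[0]),A,B,C,C*rz(j[5])
def fk(j,p,full=False):
    a1,d1,L2,e3,L3,Lt,o1,o2=p
    r0,A,B,C,T=rot(j)
    el=r0.apply([a1,o1,d1])+A.apply([0,0,L2])
    w=el+B.apply([e3,0,L3])
    t=w+C.apply([0,o2,Lt])
    return (el,w,t,T.as_matrix()) if full else t
E
python3 - <<'E'
from fk import *;from scipy.optimize import least_squares
np.set_printoptions(precision=3,suppress=True)
print(fk(D[2][0],np.ones(8),True)[3]); print(fk(D[0][0],np.ones(8),True)[3])
f=lambda p:np.concatenate([np.concatenate([fk(j,p)-x for j,x in D])*1000,(p-[0.05,.3,.35,0,.35,.25,0,.1])*.3])
r=least_squares(f,[0.05,.3,.35,0,.35,.25,0,.1]);print(r.x,r.cost,f(r.x)[:9])
E
```

```text
[[-0.939  0.265  0.219]
 [ 0.344  0.717  0.607]
 [ 0.004  0.645 -0.764]]
[[-0.314 -0.949 -0.   ]
 [-0.949  0.314  0.   ]
 [-0.     0.    -1.   ]]
[-0.007  0.242  0.442  0.02   0.579  0.233  0.099  0.002] 0.004054041609647836 [-0.009  0.005  0.    -0.005 -0.009 -0.     0.    -0.     0.   ]
```

```bash
cat >> fk.py <<'E'
P=np.array([-0.007,0.242,0.442,0.02,0.579,0.233,0.099,0.002])
def target(fa,t):
    f=np.array([np.cos(fa),np.sin(fa),0]);z=np.sin(t)*f-np.cos(t)*np.array([0,0,1]);x=np.array([f[1],-f[0],0]);return np.column_stack([x,np.cross(z,x),z])
def ik(tcp,M,j0):
    from scipy.optimize import least_squares
    M2=M@np.diag([-1,-1,1])
    def e(j):
        el,w,t,T=fk(j,P,True);return np.concatenate([(t-tcp)*10,(T-M2).ravel()])
    r=least_squares(e,j0);return r.x,r.cost
E
python3 - <<'E'
from fk import *
np.set_printoptions(precision=3,suppress=True)
j=D[2][0]
for tcp,fa,t in [([.436,-.098,.316],70,40),([.4345,-.085,.3],60,35),([.4345,-.085,.04],60,35),([.43,-.085,.04],50,40),([.48,.0,.04],70,40),([.53,.1,.04],85,40),([.53,.2,.04],90,40),([.536,.29,.04],90,40),([.536,.29,.04],96,40)]:
    jj,c=ik(np.array(tcp),target(np.radians(fa),np.radians(t)),j);j=jj;print(tcp,fa,t,jj,round(c,5),'wrist',fk(jj,P,True)[1],'elbow',fk(jj,P,True)[0])
E
```

```text
[0.436, -0.098, 0.316] 70 40 [-44.657 -13.475 119.438  35.791  92.702 -28.985] 0.0 wrist [ 0.383 -0.24   0.493] elbow [-0.009  0.148  0.672]
[0.4345, -0.085, 0.3] 60 35 [-42.536 -18.474 123.709  34.226  84.541 -18.889] 0.0 wrist [ 0.366 -0.202  0.49 ] elbow [-0.041  0.172  0.661]
[0.4345, -0.085, 0.04] 60 35 [-42.513   6.407 132.773  41.653  57.406 -40.761] 0.0 wrist [ 0.366 -0.201  0.23 ] elbow [0.098 0.044 0.681]
[0.43, -0.085, 0.04] 50 40 [-45.84    4.674 136.73   50.4    56.089 -41.601] 0.0 wrist [ 0.332 -0.2    0.218] elbow [0.091 0.048 0.683]
[0.48, 0.0, 0.04] 70 40 [-31.021  11.751 128.376  47.144  59.393 -43.02 ] 0.0 wrist [ 0.427 -0.141  0.218] elbow [0.122 0.042 0.675]
[0.53, 0.1, 0.04] 85 40 [-16.584  18.751 119.149  45.941  61.193 -41.451] 0.0 wrist [ 0.516 -0.05   0.218] elbow [0.158 0.056 0.661]
[0.53, 0.2, 0.04] 90 40 [ -5.448  20.051 117.349  48.635  58.495 -37.785] 0.0 wrist [0.529 0.049 0.217] elbow [0.153 0.085 0.657]
[0.536, 0.29, 0.04] 90 40 [  4.24   22.179 114.342  52.458  53.945 -31.92 ] 0.0 wrist [0.535 0.139 0.217] elbow [0.152 0.111 0.651]
[0.536, 0.29, 0.04] 96 40 [  4.197  23.673 112.178  49.533  57.617 -34.474] 0.0 wrist [0.551 0.14  0.217] elbow [0.163 0.111 0.647]
```

```bash
python3 - <<'E'
from fk import *
M0=np.array([[0.939,-0.265,0.219],[-0.344,-0.717,0.607],[-0.004,-0.645,-0.764]])
print((R.from_matrix(target(np.radians(60),np.radians(36)))*R.from_matrix(M0).inv()).as_rotvec())
E
```

```text
[-0.06769472  0.02731969 -0.17240246]
```

```bash
python3 -m pendant '[[0.48,[-0.3,0.25,0],[-0.017,0.007,-0.043]],[0.48,[-0.3,0.25,0],[-0.017,0.007,-0.043]],[0.48,[-0.3,0.25,0],[-0.017,0.007,-0.043]],[0.48,[-0.3,0.25,0],[-0.017,0.007,-0.043]],[0.48,[0,0,-2],[0,0,0]],[0.48,[0,0,-2],[0,0,0]],[0.48,[0,0,-2],[0,0,0]],[0.48,[0,0,-2],[0,0,0]],[0.48,[0,0,-2],[0,0,0]],[0.48,[0,0,-2],[0,0,0]],[0.48,[0,0,-2],[0,0,0]],[0.48,[0,0,-2],[0,0,0]],[0.48,[0,0,-2],[0,0,0]],[0.48,[0,0,0],[0,0,0]]]'
python3 -c "
from h import *
s=ctrl.observe();print(s['joint_pos'],s['ft_force'])
for c in ['top','scene']:
  r=cam(c);cv2.imwrite(f'pics/b_{c}.png',r['image'][:,:,::-1])"
```

```text
time_s: 6.92
eef_pos: [0.424, -0.0865, 0.136]
tool_rot: [[0.868, -0.403, 0.29], [-0.496, -0.704, 0.508], [-0.001, -0.585, -0.811]]
ft_force: [-1.8, 1.0, -1.1]
grip_width: 0.261
[-44.0354  -6.515  132.881   37.484   68.6306 -33.0332] [-1.7563  1.0389 -1.0933]
```

View pics/b_top.png

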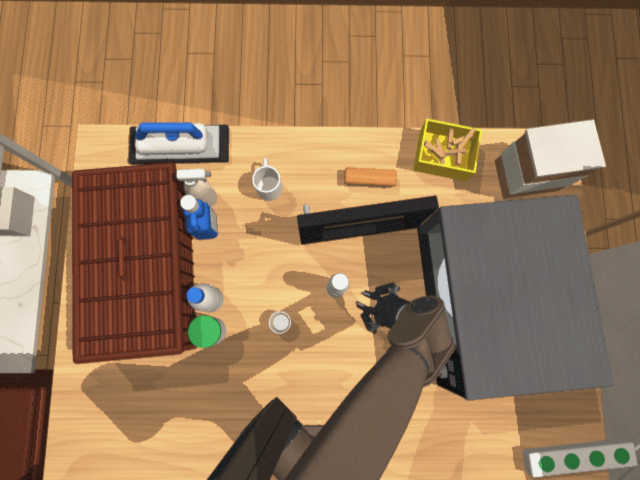

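View pics/b_scene.png

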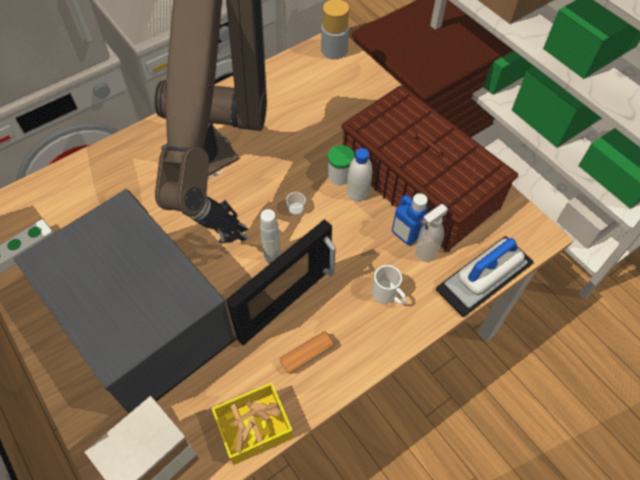

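```bash
python3 -m pendant '[[0.48,[0.1,0.2,-1.5],[0,0,0]],[0.48,[0.1,0.2,-1.5],[0,0,0]],[0.48,[0.1,0.2,-1.5],[0,0,0]],[0.48,[0.1,0.1,-1.5],[0,0,0]],[0.48,[0,0,-1.5],[0,0,0]],[0.48,[0,0,-1.3],[0,0,0]],[0.48,[0,0,-1],[0,0,0]],[0.48,[0,0,0],[0,0,0]]]'
python3 -c "
from h import *
s=ctrl.observe();print(s['joint_pos'],s['ft_force'])
for c in ['top','scene']:
  r=cam(c);crop(r,*((250,200,200,200,3) if c=='top' else (150,120,200,200,3)),f'pics/c_{c}.png')"
```

```text
time_s: 7.68
eef_pos: [0.4298, -0.0814, 0.0407]
tool_rot: [[0.867, -0.401, 0.294], [-0.497, -0.705, 0.506], [0.005, -0.585, -0.811]]
ft_force: [-0.1, 1.3, -0.6]
grip_width: 0.257
[-42.9841   6.1597 133.8182  42.5994  57.4562 -42.4027] [-0.111   1.2884 -0.5805]
```

View pics/c_top.png

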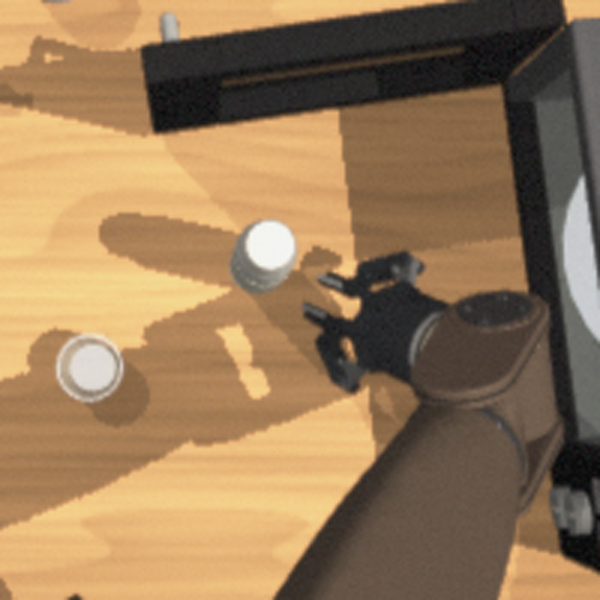

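View pics/c_scene.png

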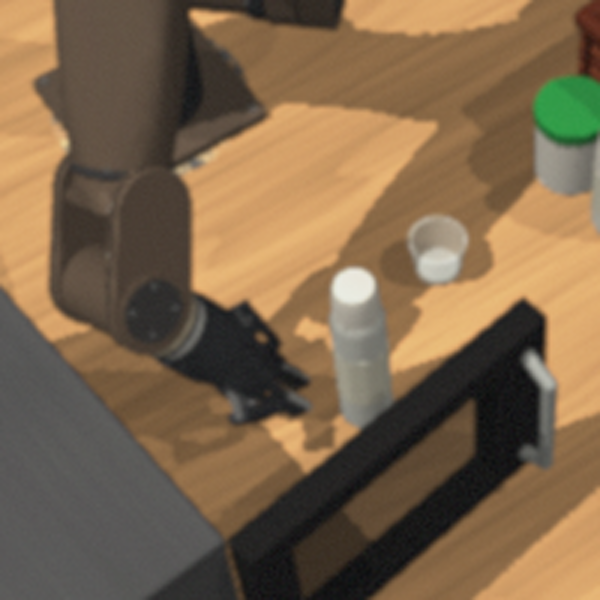

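```bash
python3 -m pendant '[[0.48,[0.25,0.43,0],[0,0,0]],[0.48,[0.25,0.43,0],[0,0,0]],[0.48,[0.25,0.43,0],[0,0,0]],[0.48,[0.25,0.43,0],[0,0,0]],[0.48,[0.25,0.43,0],[0,0,0]],[0.48,[0.25,0.43,0],[0,0,0]],[0.48,[0.3,0.52,0],[0,0,0]],[0.48,[0.3,0.52,0],[0,0,0]],[0.48,[0.3,0.52,0],[0,0,0]],[0.48,[0,0,0],[0,0,0]]]'
python3 -c "
from h import *
for c in ['top','scene']:
  r=cam(c);crop(r,*((250,200,200,200,3) if c=='top' else (150,120,200,200,3)),f'pics/d_{c}.png');print([(np.round(b['at'],3),round(b['confidence'],2)) for b in ctrl.boxes_of(c,'spray_can')])"
```

```text
time_s: 8.62
eef_pos: [0.4534, -0.0389, 0.0403]
tool_rot: [[0.868, -0.401, 0.294], [-0.497, -0.704, 0.506], [0.004, -0.586, -0.811]]
ft_force: [-0.7, -0.3, -0.7]
grip_width: 0.259
[(array([ 0.467, -0.003,  0.207]), 0.57)]
[(array([ 0.49 , -0.015,  0.145]), 0.81)]
```

View pics/d_top.png

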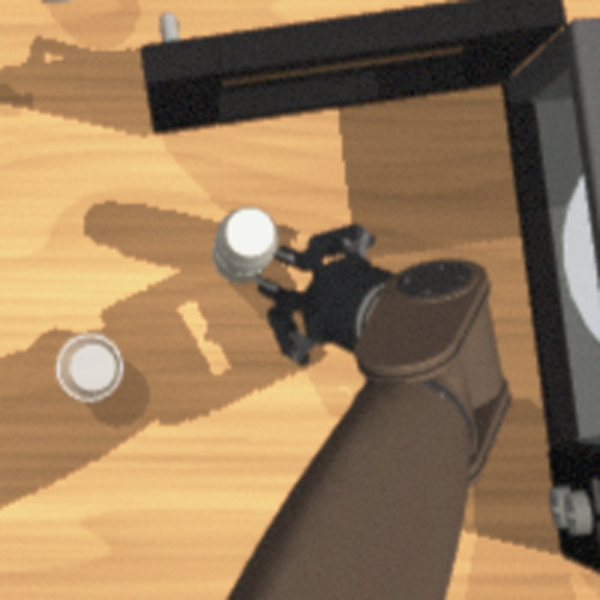

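View pics/d_scene.png

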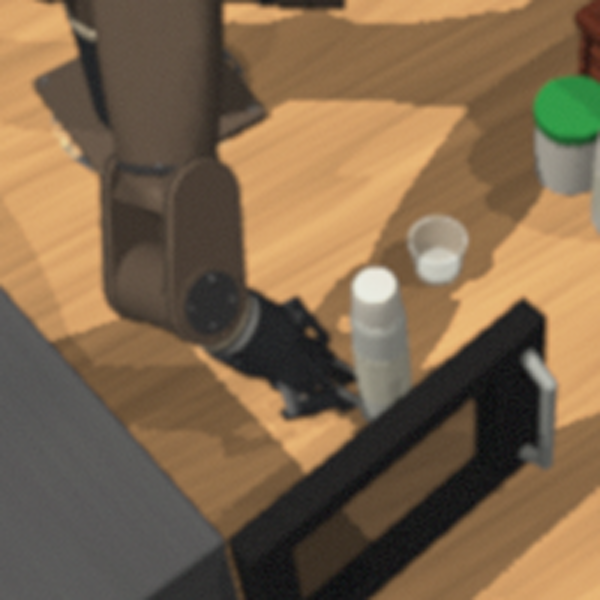

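```bash
python3 -m pendant '[[0.48,[0.3,0.45,0],[0,0,0.02]],[0.48,[0.49,0.65,0],[0,0,0.03]],[0.48,[0.49,0.65,0],[0,0,0.03]],[0.48,[0.43,0.68,0],[0,0,0.03]],[0.48,[0.43,0.68,0],[0,0,0.03]],[0.48,[0.43,0.68,0],[0,0,0.03]],[0.48,[0.37,0.72,0],[0,0,0.03]],[0.48,[0.37,0.72,0],[0,0,0.03]],[0.48,[0.37,0.72,0],[0,0,0.03]],[0.48,[0.31,0.75,0],[0,0,0.03]],[0.48,[0.31,0.75,0],[0,0,0.03]],[0.48,[0.31,0.75,0],[0,0,0.03]],[0.48,[0.25,0.77,0],[0,0,0.03]],[0.48,[0.1,0.4,0],[0,0,0]],[0.48,[0,0,0],[0,0,0]]]'
python3 -c "
from h import *
for c in ['top','scene']:
  r=cam(c);crop(r,*((230,150,200,200,3) if c=='top' else (180,120,200,200,3)),f'pics/e_{c}.png');print([(np.round(b['at'],3),round(b['confidence'],2)) for b in ctrl.boxes_of(c,'spray_can')])"
```

```text
time_s: 10.07
eef_pos: [0.5029, 0.0549, 0.0404]
tool_rot: [[0.99, -0.111, 0.085], [-0.139, -0.803, 0.58], [0.004, -0.586, -0.81]]
ft_force: [0.1, 0.2, -0.4]
grip_width: 0.262
[(array([0.499, 0.09 , 0.204]), 0.84)]
[(array([0.522, 0.084, 0.185]), 0.55)]
```

View pics/e_top.png

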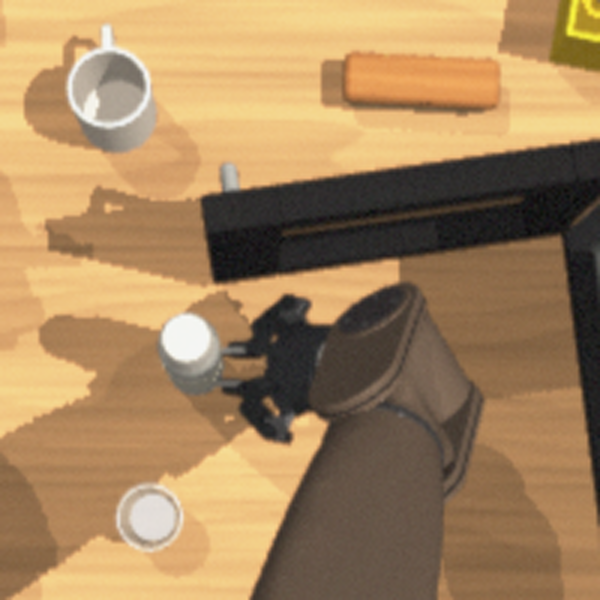

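View pics/e_scene.png

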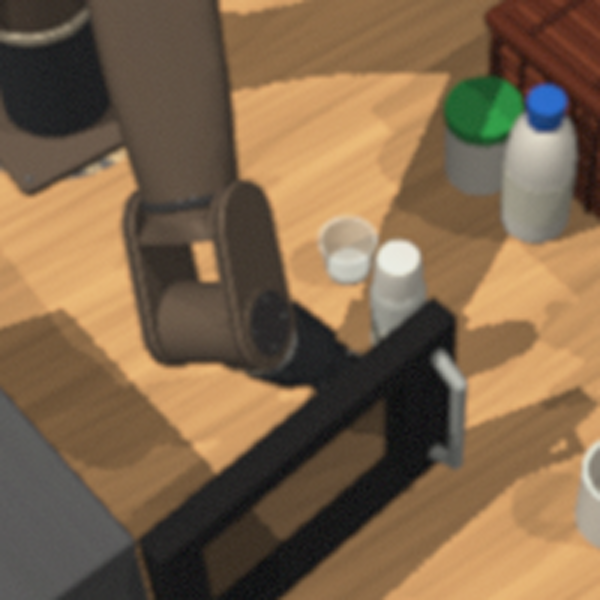

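```bash
python3 -c "
from h import *
print(bp(cam('top'),292.4,262.0,.215),bp(cam('scene'),312.4,205,.215))"
```

```text
[0.5089 0.0907 0.215 ] [0.5109 0.0936 0.215 ]
```

```bash
python3 -c "
from h import *
r=cam('top')
for u,v in [(405,284),(380,285),(415,292),(425,305)]:
  for z in (.25,.29): print(u,v,z,bp(r,u/3+230-.3,v/3+150-.3,z)[:2])"
```

```text
405 284 0.25 [ 0.5465 -0.0785]
405 284 0.29 [ 0.5396 -0.0742]
380 285 0.25 [ 0.5456 -0.0591]
380 285 0.29 [ 0.5387 -0.0554]
415 292 0.25 [ 0.5402 -0.0862]
415 292 0.29 [ 0.5336 -0.0816]
425 305 0.25 [ 0.5301 -0.0938]
425 305 0.29 [ 0.5238 -0.0889]
```

```bash
python3 -m pendant '[[0.48,[0.05,0.5,0],[0,0,0]],[0.48,[0.08,0.8,0],[0,0,0]],[0.48,[0.1,1.0,0],[0,0,0]],[0.48,[0.1,1.0,0],[0,0,0]],[0.48,[0.1,1.0,0],[0,0,0]],[0.48,[0.1,1.0,0],[0,0,0]],[0.48,[0.1,1.0,0],[0,0,0]],[0.48,[0.1,1.0,0],[0,0,0]],[0.48,[0.1,1.0,0],[0,0,0]],[0.48,[0.1,1.0,0],[0,0,0]],[0.48,[0.1,1.0,0],[0,0,0]],[0.48,[0.1,1.0,0],[0,0,0]],[0.48,[0.1,1.0,0],[0,0,0]],[0.48,[0.1,1.0,0],[0,0,0]],[0.48,[0.1,0.9,0],[0,0,0]],[0.48,[0.1,0.8,0],[0,0,0]],[0.48,[0.08,0.6,0],[0,0,0]],[0.48,[0.05,0.4,0],[0,0,0]],[0.48,[0,0,0],[0,0,0]]]'
python3 -c "
from h import *
for c in ['top','scene']:
  r=cam(c);crop(r,*((170,150,200,200,3) if c=='top' else (260,120,200,200,3)),f'pics/f_{c}.png');print([(np.round(b['at'],3),round(b['confidence'],2)) for b in ctrl.boxes_of(c,'spray_can')])"
```

```text
time_s: 12.0
eef_pos: [0.5193, 0.2147, 0.0404]
tool_rot: [[0.99, -0.111, 0.085], [-0.14, -0.803, 0.579], [0.004, -0.586, -0.811]]
ft_force: [-0.0, 0.1, 0.1]
grip_width: 0.262
[(array([0.517, 0.243, 0.179]), 0.57), (array([0.51 , 0.489, 0.184]), 0.39)]
[(array([0.543, 0.239, 0.132]), 0.91), (array([ 0.566, -0.406,  0.26 ]), 0.73), (array([ 0.785, -0.122,  0.039]), 0.71), (array([0.356, 0.307, 0.104]), 0.36)]
```

View pics/f_top.png

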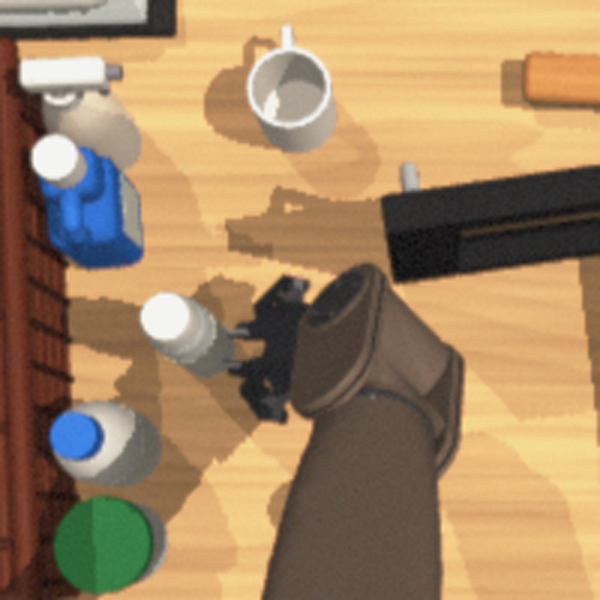

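View pics/f_scene.png

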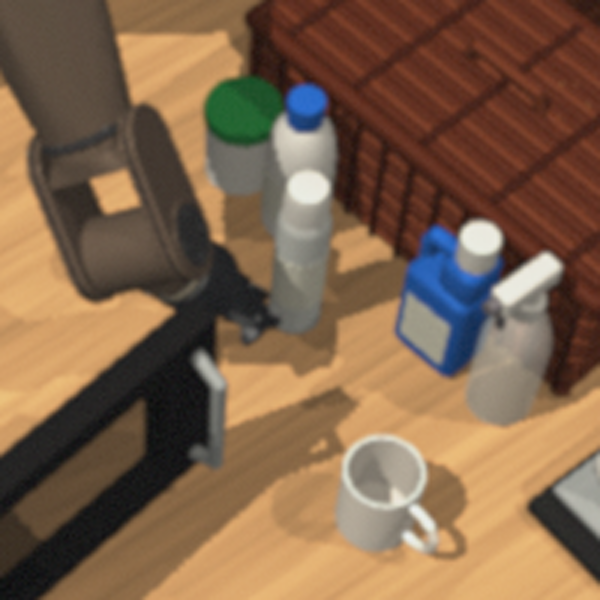

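```bash
python3 -c "
from h import *
print(bp(cam('top'),167/3+170-.3,318/3+150-.3,.215),bp(cam('scene'),309/3+260-.3,188/3+120-.3,.215))"
```

```text
[0.5232 0.2506 0.215 ] [0.5301 0.2511 0.215 ]
```

```bash
python3 -m pendant '[[0.48,[0.06,0.4,0],[0,0,0]],[0.48,[0.1,0.7,0],[0,0,0]],[0.48,[0.1,0.8,0],[0,0,0]],[0.48,[0.1,0.8,0],[0,0,0]],[0.48,[0.1,0.8,0],[0,0,0]],[0.48,[0.1,0.8,0],[0,0,0]],[0.48,[0.1,0.7,0],[0,0,0]],[0.48,[0.1,0.6,0],[0,0,0]],[0.48,[0.1,0.6,0],[0,0,0]],[0.48,[0.1,0.5,0],[0,0,0]],[0.48,[0.05,0.4,0],[0,0,0]],[0.48,[0.05,0.4,0],[0,0,0]],[0.48,[0.03,0.3,0],[0,0,0]],[0.48,[0.03,0.2,0],[0,0,0]],[0.48,[0,0,0],[0,0,0]]]'
python3 -c "
from h import *
for c in ['top','scene']:
  r=cam(c);crop(r,*((150,130,200,220,2.7) if c=='top' else (290,120,180,180,3.3)),f'pics/g_{c}.png');print([(np.round(b['at'],3),round(b['confidence'],2)) for b in ctrl.boxes_of(c,'spray_can')])"
```

```text
time_s: 13.55
eef_pos: [0.5306, 0.2942, 0.0404]
tool_rot: [[0.99, -0.111, 0.086], [-0.141, -0.803, 0.579], [0.004, -0.585, -0.811]]
ft_force: [-0.1, 0.2, -0.1]
grip_width: 0.258
[(array([0.532, 0.318, 0.168]), 0.94)]
[(array([0.554, 0.318, 0.131]), 0.67), (array([0.348, 0.332, 0.103]), 0.21)]
```

View pics/g_top.png

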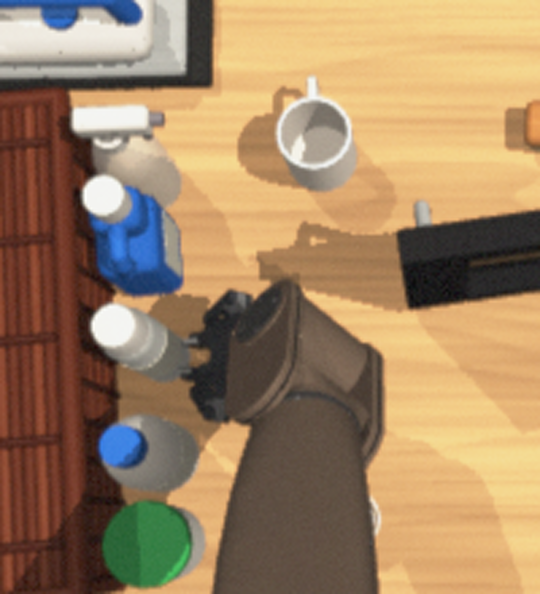

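View pics/g_scene.png

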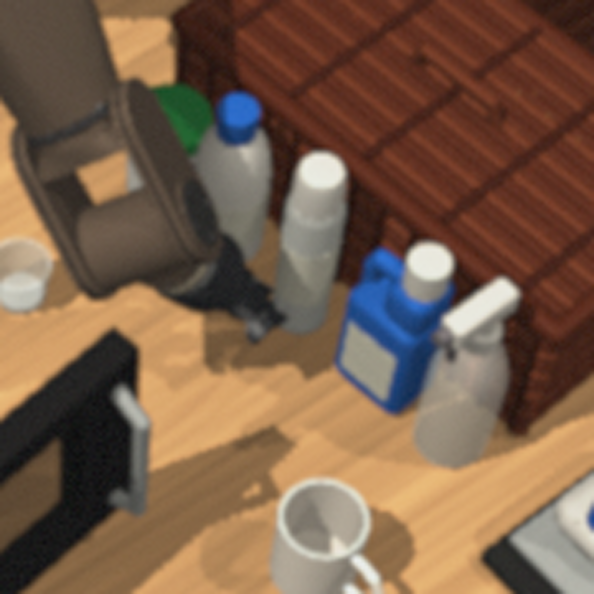

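```bash
python3 - <<'E'
from h import *
t=cam('top');s=cam('scene')
print(bp(t,118/2.7+150-.3,327/2.7+130-.3,.215),bp(s,323/3.3+290-.3,172/3.3+120-.3,.215))
C=np.array([.520,.4978]);a=0.1016
by=np.array([-np.cos(a),-np.sin(a)])
g=np.array([.5365,.336])
for nm,r,(x,y,w,h),k in [('t',t,(150,130,180,220),2.7),('s',s,(330,120,140,150),4)]:
    im=cv2.resize(r['image'][y:y+h,x:x+w],None,fx=k,fy=k,interpolation=cv2.INTER_CUBIC)
    for o,z,rad in [(-.19,.0,.034),(.105,.195,.015),(.105,0,.036),(.19,.105,.0415),(.19,0,.0415)]: circ(r,g+by*o,z,rad,im,k,x,y)
    c=np.array([.536,.332])
    for z,rad in [(0,.026),(.16,.026),(.215,.018)]: circ(r,c,z,rad,im,k,x,y,(0,255,0))
    cv2.imwrite(f'pics/h{nm}.png',im[:,:,::-1])
E
```

```text
[0.5345 0.3271 0.215 ] [0.5417 0.3304 0.215 ]
```

View pics/ht.png

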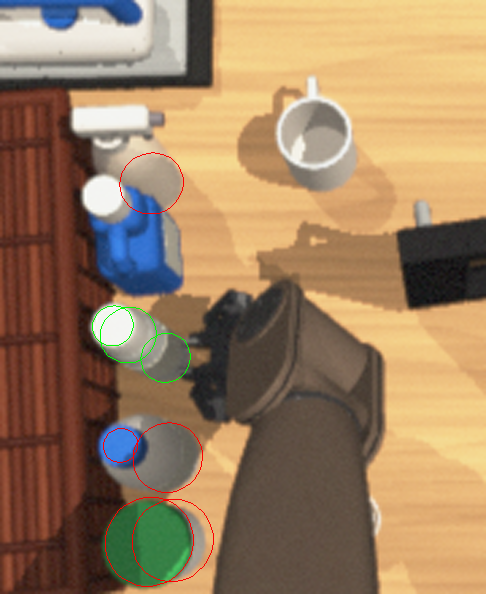

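View pics/hs.png

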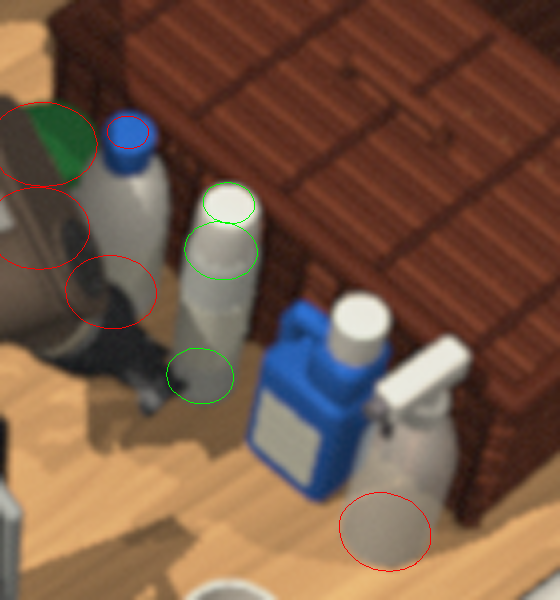

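```bash
python3 -m pendant '[[0.48,[0,0.2,0],[0,0,0]],[0.48,[0,0.2,0],[0,0,0]],[0.48,[0,0.1,0],[0,0,0]],[0.48,[0,0,0],[0,0,0]],[0.48,[0,-0.3,0],[0,0,0]],[0.48,[-0.1,-0.8,0],[0,0,0]],[0.48,[-0.1,-1,0],[0,0,0]],[0.48,[-0.2,-1.5,0],[0,0,0]],[0.48,[-0.2,-1.5,0],[0,0,0]],[0.48,[-0.2,-1.5,0],[0,0,0]],[0.48,[0,-1,1.5],[0,0,0]],[0.48,[0,-0.5,2],[0,0,0]],[0.48,[0,0,2.5],[0,0,0]],[0.48,[0,0,2.5],[0,0,0]],[0.48,[0,0,2.5],[0,0,0]],[0.48,[0,0,0],[0,0,0]]]'
python3 - <<'E'
from h import *
s=cam('scene');t=cam('top')
crop(t,150,130,200,220,2.7,'pics/i_t.png');crop(s,290,120,180,180,3.3,'pics/i_s.png')
E
```

```text
time_s: 15.18
eef_pos: [0.5257, 0.2171, 0.1561]
tool_rot: [[0.99, -0.107, 0.095], [-0.142, -0.803, 0.579], [0.014, -0.587, -0.81]]
ft_force: [-0.1, 0.8, 1.3]
grip_width: 0.257
```

View pics/i_t.png

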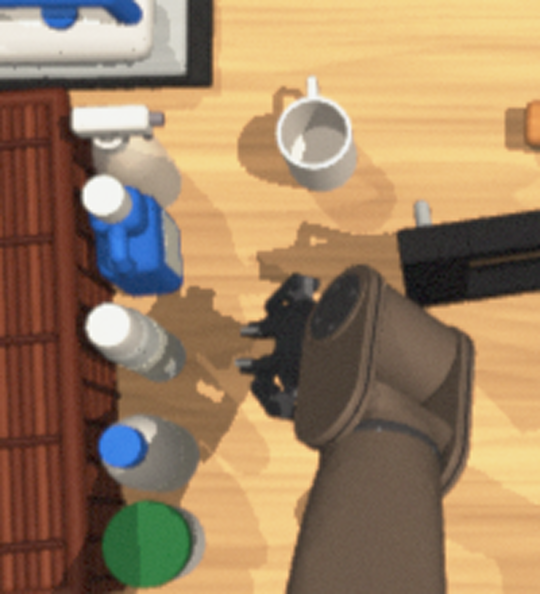

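View pics/i_s.png

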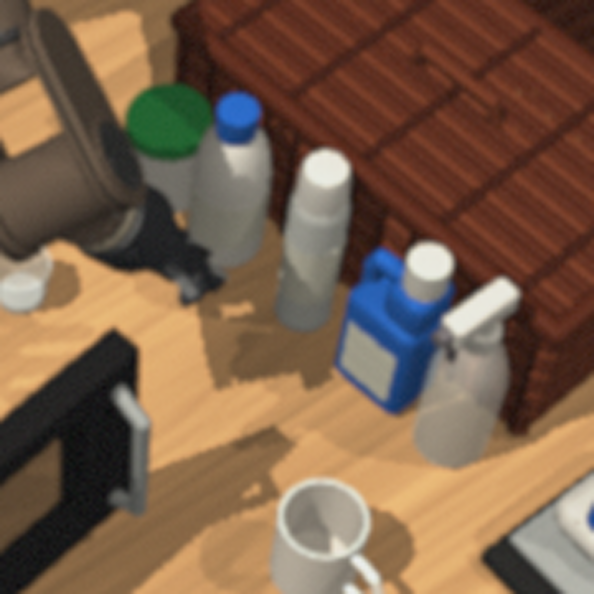

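```bash
python3 - <<'E'
from h import *
t=cam('top');s=cam('scene')
a=lambda u,v,z:bp(t,u/2.7+150-.3,v/2.7+130-.3,z)[:2]
b=lambda u,v,z:bp(s,u/3.3+290-.3,v/3.3+120-.3,z)[:2]
print('can',a(110,325,.215),b(328,170,.215))
print('soft',a(122,446,.195),b(239,109,.195))
print('tub',a(147,543,.105),b(172,112,.105))
print('spray/can base scene: can',b(305,308,0),'soft',b(232,245,0),'sprayer',b(457,442,0))
E
```

```text
can [0.5363 0.3343] [0.5425 0.3352]
soft [0.431  0.3236] [0.4336 0.3266]
tub [0.3455 0.3183] [0.3443 0.325 ]
spray/can base scene: can [0.5394 0.3394] soft [0.4418 0.3287] sprayer [0.7329 0.3584]
```

```bash
python3 - <<'E'
from fk import *
np.set_printoptions(precision=3,suppress=True)
from station import ctrl
s=ctrl.observe();M0=np.array(s['tool_rot']);fa=np.arctan2(M0[1,2],M0[0,2]);print(s['joint_pos'],np.degrees(fa))
Mu=target(np.radians(82),0)
print('untilt',(R.from_matrix(Mu)*R.from_matrix(M0).inv()).as_rotvec(),'yaw',np.radians(8.7-82))
H=np.array([.636,-.252]);j=s['joint_pos']
for th,g in [(98.7,.025),(98.7,0),(120,0),(140,0),(160,0),(175,0),(185.2,0)]:
    a=np.radians(th);d=np.array([np.cos(a),np.sin(a)]);n=np.array([d[1],-d[0]])
    p=H+.21*d+(.043+g)*n
    for z in ([.36,.222] if g else [.222]):
        j,c=ik(np.array([*p,z]),target(a-np.pi/2,0),j);print(th,p,z,j,round(c,5))
E
```

```text
[ -2.05    5.269 119.577  42.721  58.968 -18.01 ] 81.72695644057215
untilt [-0.618  0.09   0.001] yaw -1.2793263417118435
98.7 [ 0.671 -0.034] 0.36 [-11.55   12.796  83.165   0.     84.039  69.75 ] 0.0
98.7 [ 0.671 -0.034] 0.222 [-11.55   17.29   91.881  -0.     70.829  69.75 ] 0.0
98.7 [ 0.647 -0.038] 0.222 [-12.324  14.288  95.552   0.     70.159  68.976] 0.0
120 [ 0.568 -0.049] 0.222 [-15.093   4.61  106.541  -0.     68.849  44.907] 0.0
140 [ 0.503 -0.084] 0.222 [-20.921  -3.352 114.575  -0.     68.777  19.079] 0.0
160 [ 0.453 -0.14 ] 0.222 [-29.426  -8.269 119.08   -0.     69.189  -9.426] 0.0
175 [ 0.431 -0.191] 0.222 [-36.291  -8.766 119.516  -0.     69.25  -31.291] 0.0
185.2 [ 0.423 -0.228] 0.222 [-40.48   -7.391 118.301   0.     69.09  -45.68 ] 0.0
```

```bash
python3 -m pendant '[[1,[0,0,2.5],[0,0,0]],[1,[0,0,3],[0,0,0]],[1,[0,0,3],[-0.077,0.011,0]],[1,[0,0,3],[-0.077,0.011,0]],[1,[0,0,3],[-0.077,0.011,0]],[1,[0,0,3],[-0.077,0.011,0]],[1,[0,0,3],[-0.077,0.011,0]],[1,[0,0,1],[-0.077,0.011,0]],[1,[0,0,0],[-0.077,0.011,0]],[1,[0,0,0],[-0.077,0.011,0]],[1,[0,0,0],[0,0,0]]]'
python3 -m pendant '[[1,[0.7,-1.2,0],[0,0,-0.05]],[1,[1.1,-2,0],[0,0,-0.1]],[1,[1.1,-2,0],[0,0,-0.1]],[1,[1.1,-2,0],[0,0,-0.1]],[1,[1.1,-2,0],[0,0,-0.1]],[1,[1.1,-2,0],[0,0,-0.1]],[1,[1.1,-2,0],[0,0,-0.1]],[1,[1.1,-2,0],[0,0,-0.1]],[1,[1.1,-2,0],[0,0,-0.1]],[1,[1.1,-2,0],[0,0,-0.1]],[1,[1.1,-2,0],[0,0,-0.1]],[1,[1.1,-2,0],[0,0,-0.1]],[1,[1.1,-2,0],[0,0,-0.1]],[1,[0.6,-1,0],[0,0,-0.03]],[1,[0,0,0],[0,0,0]]]'
python3 - <<'E'
from h import *
s=cam('scene');t=cam('top')
crop(t,250,120,250,200,2.8,'pics/j_t.png');crop(s,180,120,240,240,2.5,'pics/j_s.png')
E
```

```text
time_s: 16.3
eef_pos: [0.5223, 0.2192, 0.3634]
tool_rot: [[0.991, -0.136, 0.0], [-0.136, -0.991, 0.001], [-0.0, -0.001, -1.0]]
ft_force: [-1.4, 0.9, 0.3]
grip_width: 0.001
time_s: 17.55
eef_pos: [0.6678, -0.0467, 0.3626]
tool_rot: [[0.149, -0.989, 0.0], [-0.989, -0.149, -0.001], [0.001, 0.0, -1.0]]
ft_force: [-0.3, -0.6, -0.6]
grip_width: -0.004
```

View pics/j_t.png

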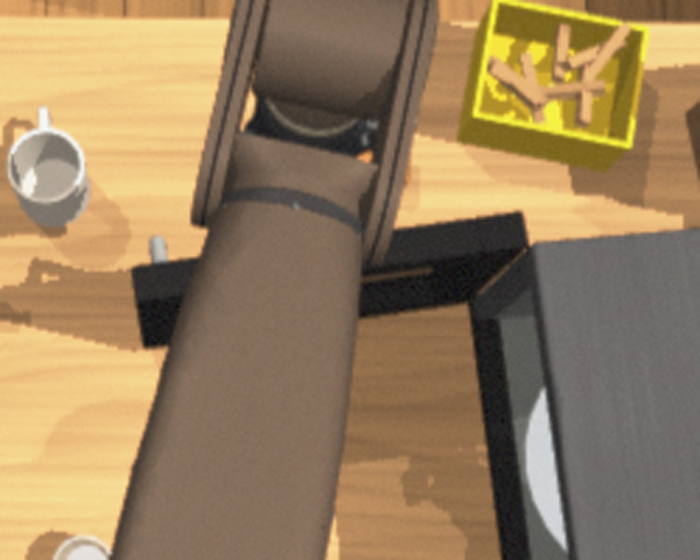

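View pics/j_s.png

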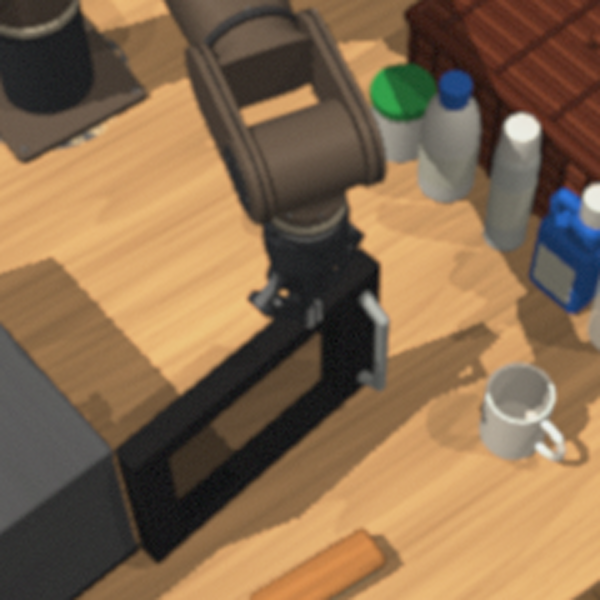

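```bash
python3 -m pendant '[[1,[0.5,1,-1],[0,0,0]],[1,[0,0,-2],[0,0,0]],[1,[0,0,-2],[0,0,0]],[1,[0,0,-2],[0,0,0]],[1,[0,0,-2],[0,0,0]],[1,[0,0,-2],[0,0,0]],[1,[0,0,-1.5],[0,0,0]],[1,[0,0,-1],[0,0,0]],[1,[0,0,-0.5],[0,0,0]],[1,[0,0,0],[0,0,0]]]'
python3 - <<'E'
from h import *
s=cam('scene')
crop(s,180,120,240,240,2.5,'pics/k_s.png')
H=np.array([.636,-.252]);p0=None
for th in range(98,188,4):
    a=np.radians(th);d=np.array([np.cos(a),np.sin(a)]);n=np.array([d[1],-d[0]]);p=H+.21*d+.043*n
    print(th,p*100,None if p0 is None else (p-p0)*100);p0=p
E
```

```text
time_s: 18.48
eef_pos: [0.6718, -0.0328, 0.2238]
tool_rot: [[0.153, -0.988, 0.001], [-0.988, -0.153, -0.002], [0.002, -0.001, -1.0]]
ft_force: [0.2, 0.3, -0.2]
grip_width: -0.004
98 [64.9355 -3.8059] None
102 [63.4399 -3.7649] [-1.4956  0.041 ]
106 [61.945  -3.8283] [-1.4948 -0.0634]
110 [60.4583 -3.9958] [-1.4868 -0.1675]
114 [58.9868 -4.2666] [-1.4715 -0.2708]
118 [57.5378 -4.6394] [-1.449  -0.3728]
122 [56.1183 -5.1123] [-1.4195 -0.473 ]
126 [54.7353 -5.6832] [-1.383  -0.5708]
130 [53.3955 -6.3491] [-1.3398 -0.6659]
134 [52.1053 -7.1068] [-1.2901 -0.7578]
138 [50.8712 -7.9527] [-1.2341 -0.8459]
142 [49.6991 -8.8827] [-1.1721 -0.9299]
146 [48.5947 -9.8921] [-1.1044 -1.0094]
150 [ 47.5635 -10.9761] [-1.0313 -1.084 ]
154 [ 46.6103 -12.1294] [-0.9531 -1.1533]
158 [ 45.7399 -13.3464] [-0.8704 -1.217 ]
162 [ 44.9566 -14.6211] [-0.7834 -1.2747]
166 [ 44.2641 -15.9474] [-0.6925 -1.3263]
170 [ 43.6657 -17.3187] [-0.5983 -1.3713]
174 [ 43.1645 -18.7285] [-0.5012 -1.4097]
178 [ 42.7629 -20.1697] [-0.4017 -1.4413]
182 [ 42.4627 -21.6355] [-0.3001 -1.4658]
186 [ 42.2656 -23.1187] [-0.1972 -1.4831]
```

View pics/k_s.png

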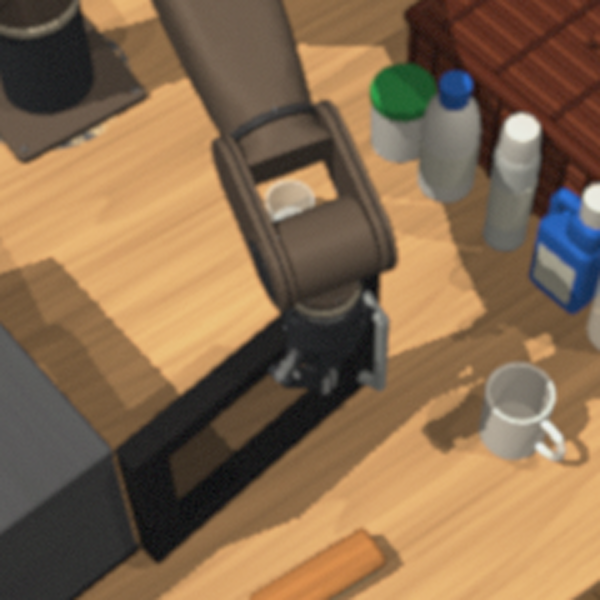

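```bash
python3 -m pendant '[[1,[-0.6,-0.1,0],[0,0,0]],[1,[-0.6,-0.1,0],[0,0,0]],[1,[-0.5,-0.1,0],[0,0,0]],[1,[-0.5,-0.1,0],[0,0,0]],[1,[-0.6,0,0],[0,0,0.03]],[1,[-0.7,0,0],[0,0,0.03]],[1,[-0.9,0,0],[0,0,0.04]],[1,[-1,-0.1,0],[0,0,0.05]],[1,[-1,-0.1,0],[0,0,0.05]],[1,[-1,-0.2,0],[0,0,0.05]],[1,[-1,-0.2,0],[0,0,0.05]],[1,[-1,-0.3,0],[0,0,0.05]],[1,[-1,-0.3,0],[0,0,0.05]],[1,[-1,-0.4,0],[0,0,0.05]],[1,[-0.9,-0.4,0],[0,0,0.05]],[1,[-0.9,-0.5,0],[0,0,0.05]],[1,[-0.9,-0.5,0],[0,0,0.05]],[1,[-0.5,-0.3,0],[0,0,0.02]],[1,[0,0,0],[0,0,0]]]'
python3 - <<'E'
from h import *
s=cam('scene');t=cam('top')
crop(t,230,120,250,200,2.8,'pics/l_t.png');crop(s,160,120,240,240,2.5,'pics/l_s.png')
E
```

```text
time_s: 20.12
eef_pos: [0.5257, -0.0716, 0.2259]
tool_rot: [[0.697, -0.717, 0.005], [-0.717, -0.697, -0.001], [0.004, -0.003, -1.0]]
ft_force: [-0.1, -0.5, 0.6]
grip_width: 0.0
```

View pics/l_t.png

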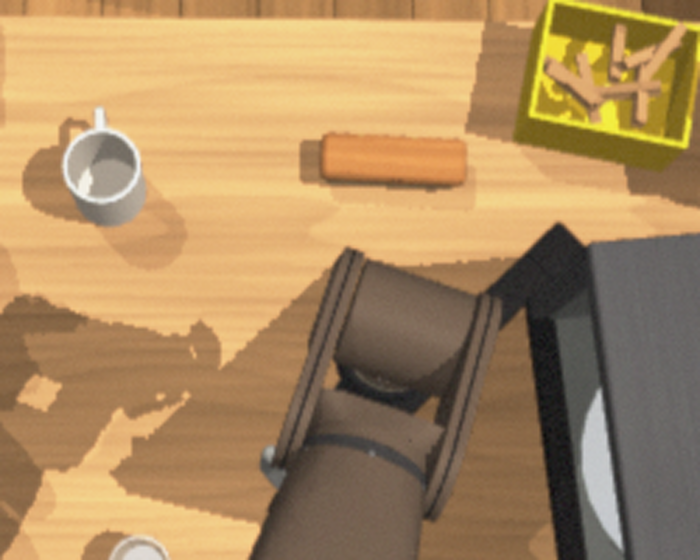

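View pics/l_s.png

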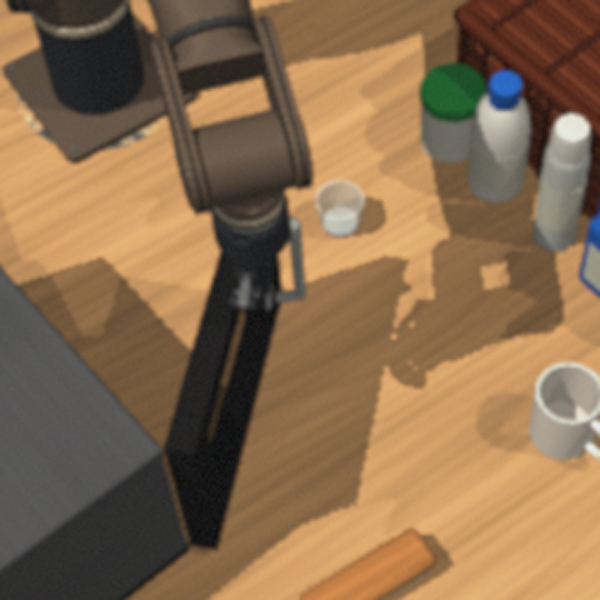

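```bash
python3 -m pendant '[[1,[-0.9,-0.6,0],[0,0,0.05]],[1,[-0.9,-0.7,0],[0,0,0.05]],[1,[-0.8,-0.7,0],[0,0,0.05]],[1,[-0.8,-0.8,0],[0,0,0.05]],[1,[-0.8,-0.8,0],[0,0,0.05]],[1,[-0.7,-0.8,0],[0,0,0.05]],[1,[-0.7,-0.9,0],[0,0,0.05]],[1,[-0.6,-0.9,0],[0,0,0.05]],[1,[-0.6,-1,0],[0,0,0.05]],[1,[-0.6,-1,0],[0,0,0.06]],[1,[-0.5,-1,0],[0,0,0.06]],[1,[-0.4,-1,0],[0,0,0.06]],[1,[-0.4,-1,0],[0,0,0.05]],[1,[0,0,0],[0,0,0]]]'
python3 - <<'E'
from h import *
s=cam('scene');t=cam('top')
crop(t,270,180,250,200,2.8,'pics/m_t.png');crop(s,60,120,240,240,2.5,'pics/m_s.png')
E
```

```text
time_s: 21.38
eef_pos: [0.4394, -0.1842, 0.2255]
tool_rot: [[0.993, -0.12, 0.004], [-0.12, -0.993, 0.002], [0.003, -0.002, -1.0]]
ft_force: [0.3, -0.3, -0.3]
grip_width: -0.001
```

View pics/m_t.png

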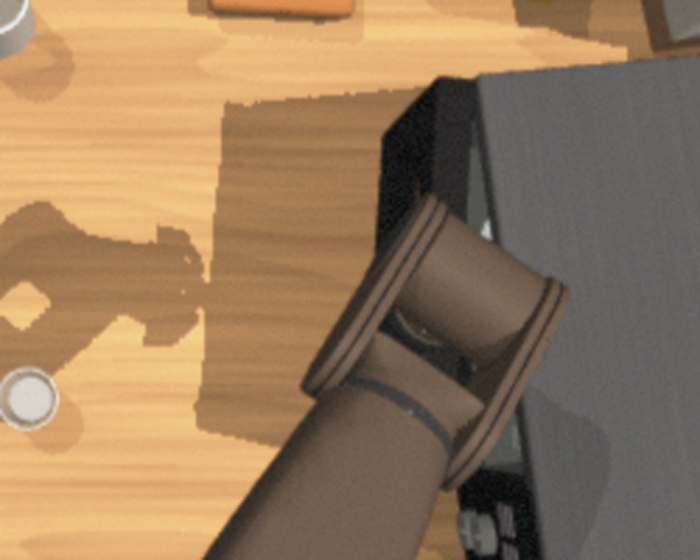

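View pics/m_s.png

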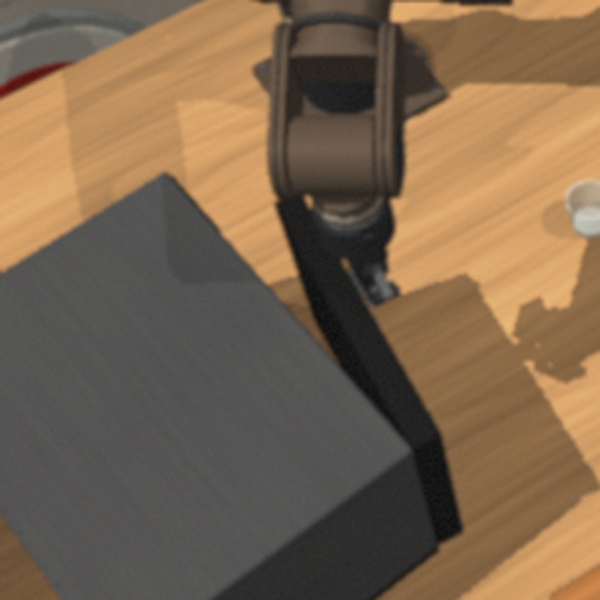

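```bash
python3 -m pendant '[[1,[-0.2,-0.8,0],[0,0,0.03]],[1,[-0.2,-0.8,0],[0,0,0.03]],[1,[-0.2,-0.8,0],[0,0,0.03]],[1,[-0.1,-0.6,0],[0,0,0.02]],[1,[-0.1,-0.5,0],[0,0,0]],[1,[0,-0.4,0],[0,0,0]],[1,[0,-0.2,0],[0,0,0]],[1,[0,0,0],[0,0,0]]]'
```

```text
time_s: 22.15
eef_pos: [0.4316, -0.2238, 0.2252]
tool_rot: [[1.0, -0.009, 0.003], [-0.009, -1.0, 0.004], [0.003, -0.004, -1.0]]
ft_force: [-0.0, 2.1, 0.7]
grip_width: -0.005
```

```bash
python3 -m pendant '[[1,[0,-0.15,0],[0,0,0]],[1,[0,-0.15,0],[0,0,0]],[1,[0,0,0],[0,0,0]]]'
```

```text
time_s: 22.4
eef_pos: [0.4316, -0.2241, 0.2252]
tool_rot: [[1.0, -0.008, 0.002], [-0.008, -1.0, 0.01], [0.002, -0.01, -1.0]]
ft_force: [-0.3, 11.5, 3.4]
grip_width: -0.005
```

```bash
python3 -m pendant '[[1,[0,-0.2,0],[0,0,0]],[1,[0,0,0],[0,0,0]]]'; python3 -m pendant '[[1,[0,0.3,0],[0,0,0]],[1,[0,0.5,0],[0,0,0]],[1,[0,1,0],[0,0,0]],[1,[0,2,0],[0,0,0]],[1,[0,2,1],[0,0,0]],[1,[0,2,2],[0,0,0]],[1,[0,2,3],[0,0,0]],[1,[0,2,3],[0,0,0]],[1,[0.5,2.5,2],[0,0,0]],[1,[0.5,2.5,0],[0,0,0]],[1,[0.5,2.5,0],[0,0,0]],[1,[0,2,0],[0,0,0]],[1,[0,0,0],[0,0,0]]]'
python3 - <<'E'
from h import *
for c in ['scene','top']:
    r=cam(c);cv2.imwrite(f'pics/n_{c}.png',r['image'][:,:,::-1])
crop(cam('top'),390,180,150,220,2.7,'pics/n_d.png')
E
```

```text
time_s: 22.57
eef_pos: [0.4316, -0.2243, 0.2252]
tool_rot: [[1.0, -0.007, 0.002], [-0.007, -1.0, 0.015], [0.002, -0.015, -1.0]]
ft_force: [-1.8, 17.2, 5.9]
grip_width: -0.001
time_s: 23.65
eef_pos: [0.4465, -0.0133, 0.3357]
tool_rot: [[1.0, -0.005, 0.005], [-0.005, -1.0, 0.003], [0.005, -0.003, -1.0]]
ft_force: [0.1, -0.0, 0.5]
grip_width: 0.001
```

View pics/n_scene.png

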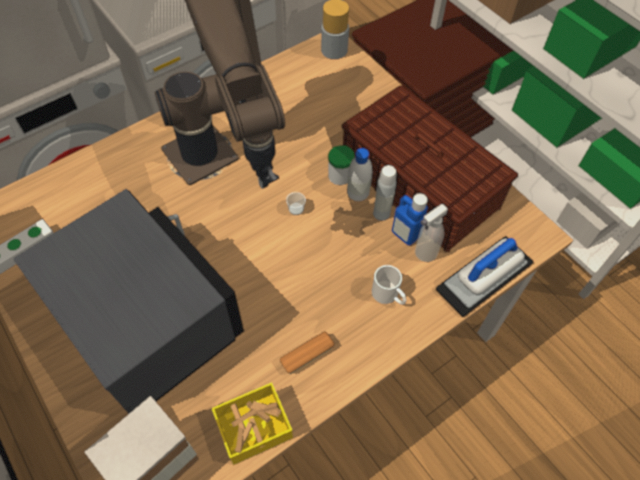

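View pics/n_top.png

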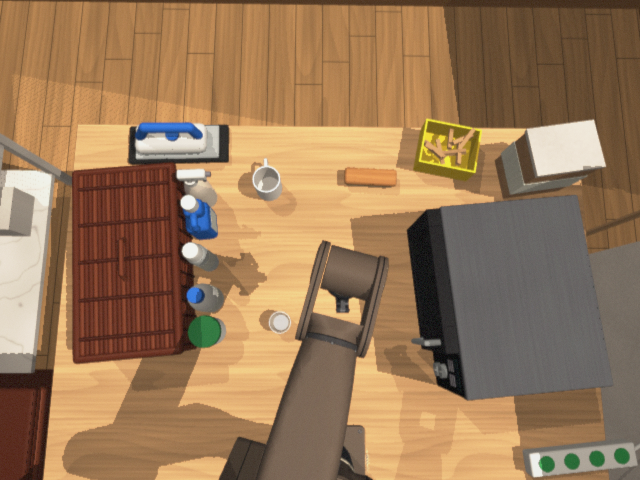

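View pics/n_d.png

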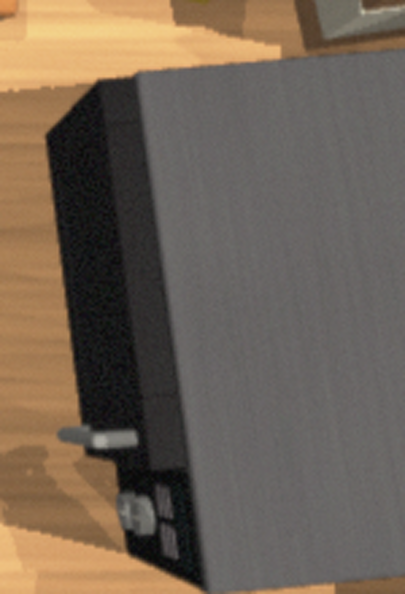

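```bash
python3 - <<'E'
from h import *
t=cam('top');s=cam('scene')
x,y=390,180
def f(r,x,y,w,h,k,nm,ang):
    im=cv2.resize(r['image'][y:y+h,x:x+w],None,fx=k,fy=k,interpolation=cv2.INTER_CUBIC)
    im=np.clip(im.astype(float)*2.5,0,255).astype(np.uint8)
    H=np.array([.636,-.252])
    for a,col in ang:
        a=np.radians(a);d=np.array([np.cos(a),np.sin(a)]);n=np.array([d[1],-d[0]])
        for o in (0,.032): line(r,[*(H+o*n),.258],[*(H+.335*d+o*n),.258],im,k,x,y,col)
    cv2.imwrite(nm,im[:,:,::-1])
f(t,390,190,110,170,3.5,'pics/p_t.png',[(185.2,(255,0,0))])
f(s,140,190,110,160,3.7,'pics/p_s.png',[(185.2,(255,0,0))])
E
```

```text
(no output)
```

View pics/p_t.png

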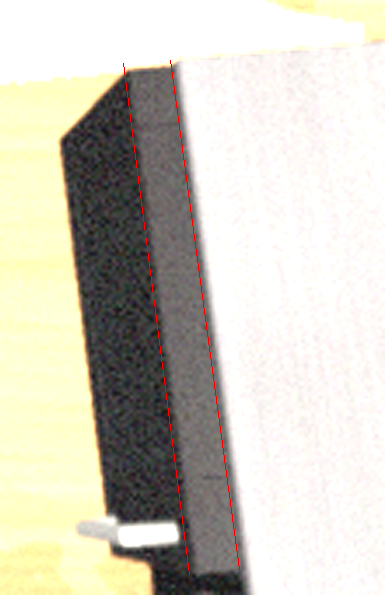

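View pics/p_s.png

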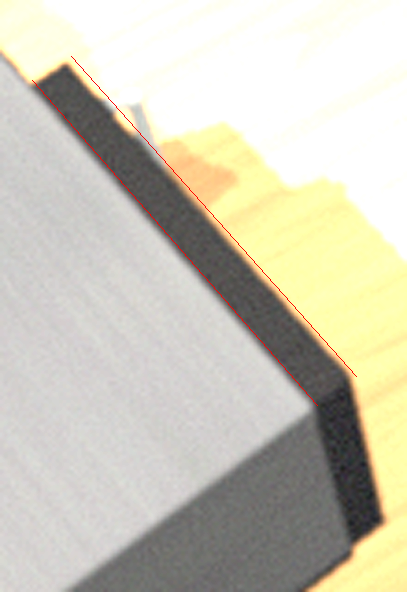

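```bash
python3 - <<'E'
from h import *
for c in ['top','scene']:
    cam(c)
    for n in ['spray_can','softener','tab_tub','detergent','mug','dosing_cup','scrub_brush']:
        print(c,n,[(np.round(b['at'],3),round(b['confidence'],2)) for b in ctrl.boxes_of(c,n)][:1])
print(ctrl.observe()['time_s']);print(ctrl.hand_in())
E
```

```text
top spray_can [(array([0.531, 0.322, 0.168]), 0.65)]
top softener [(array([0.428, 0.313, 0.152]), 0.76)]
top tab_tub [(array([0.345, 0.313, 0.106]), 0.84)]
top detergent [(array([0.637, 0.338, 0.127]), 0.78)]
top mug [(array([0.766, 0.173, 0.041]), 0.71)]
top dosing_cup [(array([0.369, 0.133, 0.004]), 0.61)]
top scrub_brush [(array([ 0.775, -0.119,  0.035]), 0.89)]
scene spray_can []
scene softener [(array([0.45 , 0.312, 0.115]), 0.63)]
scene tab_tub [(array([0.355, 0.306, 0.105]), 0.75)]
scene detergent [(array([0.657, 0.329, 0.124]), 0.83)]
scene mug [(array([0.762, 0.176, 0.056]), 0.78)]
scene dosing_cup [(array([0.362, 0.135, 0.028]), 0.54)]
scene scrub_brush [(array([ 0.79 , -0.124,  0.041]), 0.94)]
24.7
the job is handed in; nothing more can be done
None
```

The spray can now stands upright in the empty place in the row, the microwave door is shut, and I handed the job in at 24.7 s. I pushed the can low, at about 33 mm, with two partly closed fingertips and never gripped or lifted it. I then reached over the door and pushed its outer face until it stopped.

**Can:** it is at about (0.539, 0.335), in line with the softener bottle to 1–2 mm and about 3 mm from my estimate of the gap's middle. That gap estimate varied by 5–6 mm depending on whether I used the basket or the bottles; I went by the bottles.

**Door:** under 17 N of push it moved no further, and in both pictures its edge runs parallel to the microwave front.

**Other things:** the networks' readings show the softener, tub, detergent, mug, dosing cup and brush within about 5 mm of where they started, which is roughly their accuracy. I checked the sprayer by eye only, and it looks unmoved. The gripper was clear of everything at the end.

**Failed check:** in the last scene-camera picture the network did not find the can. The top camera found it, and the can is plainly visible standing in the scene picture.

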